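# Slide the long blank out over the end of the parts ledge

## Robot

A 7-joint arm with a two-finger parallel gripper is mounted at the origin on the work surface. World frame = base frame: x ahead of the robot, y to its left, z up, the work surface at z = 0. Lengths are in mm, angles in rad, forces in N, time in s.
With the tool pointing down it reaches from about 400 to 875 mm from the base axis. Payload 4.4 kg.
Tool frame: the origin (TCP) lies at the very end of the fingers, on their centre line; the grasp point (between the pads) lies 19 mm behind it; y points along the fingers, x is the direction in which the jaws open and shut, and the axes are right-handed (so a half turn about y gives the same grasp; the last joint's range is limited). The gripper opens to 85 mm and grips with 20 to 120 N. Pads are 22 mm wide; open, the fingers measure 114 mm over their backs; the gripper's body (76 mm by 85 mm) begins 54 mm behind the grasp point. The pads swing forward as they close: fully open they stand 13 mm farther back than shut.
Start: joints at [1.165, 0.628, 0.038, 1.517, -0.027, 0.996, -0.02], TCP at [216.672, -612.839, 231.313] pointing down, gripper open.
Joint ranges: [-3.06, 3.06], [-0.37, 2.12], [-1.25, 1.32], [0.18, 2.47], [-1.1, 4.24], [0.23, 1.98], [-2.94, 2.94]. Speed limits (rad/s): [2.57, 2.57, 3.14, 3.14, 3.14, 3.14, 3.14].

## Interface

Orientations are given as [roll, pitch, yaw] about the fixed x, y, z axes, in that order (R = Rz(yaw) Ry(pitch) Rx(roll)).
In Python, from cell import readout, eyes, finish_job gives the robot as it stands. The module is installed in compiled form; this text tells all that it offers.
- The arm moves only by the tool apply_moves, never from a script. Its argument "commands" is a list that holds one entry, the list of rows, each a list of 6 numbers: the shift along the tool's x, y, z in units of 0.04 m (1.0 is 0.04 m), then the turn, a rotation vector about the tool's x, y, z in units of 5 degrees (1.0 is 5 degrees). A call has 1 to 8 rows; each row shifts and turns the pose as measured when the row begins, along the tool's axes as they then stand; what a row does not reach is not made up. A row lasts 1/12 s, in which the tool goes at most 41.7 mm and 7.16 degrees, less where a joint would pass 70% of its speed; a pose out of reach is approached as far as the arm can. A call with a number of a shift or a turn outside -1 to 1 is refused whole. A call with a gripper value outside its range is refused whole. "claw" is the finger opening in mm, from 0 to 85.4, set as the call begins (left out, the last holds). The fingers move at their own pace and stop on an object; the grip force is fixed at half the most. Time passes only in rows, so rows that do not move let the fingers close. It gives the time, the measured TCP pose, the force and the opening at its end, in the units of the state.
- readout.read_state(): the state, without advancing time (a new reading comes with each control period).
- eyes.get_image(name): name is "scene" or "top" or "wrist"; returns a dict with "image" (384x512x3 uint8, red, green, blue), "mtx" (3x3 intrinsics, pixels), "rvec" (rotation vector, rad) and "tvec" (3), from world to camera coordinates, as OpenCV has them. Camera axes: x right, y down, z forward; pixel columns grow to the right and rows downward; lengths in mm; the calibration is good to about 2 mm. A picture is of the moment at which its call begins. There is no depth.
- finish_job(): hands the job in, once; it reports no verdict.
The state is a dict: "clock": time; "qpos": joint angles; "qd": joint speeds; "tau": joint torques, N m; "eef_pos": TCP position; "tool_rot": TCP orientation; "force": force on the tool from outside, world axes, zero at the start; "torque": the same for the moment, N m; "width": finger opening in mm.
Only numpy, scipy, OpenCV 4.12 (cv2) and the standard library are available. Lean on these libraries where they do the work, as an engineer would, in place of code of your own. Each camera call takes 0.05 s, during which the arm holds its last target. There are 200 camera calls.

## Task

On the bench stands a low dark grey parts ledge with two side-by-side lanes and a flat aluminium blank lying in each. With your fingertips, push the longer blank along its lane, away from the upright stop, until about 4 cm of it sticks out past the ledge's open end so that its edge can be got hold of later. Leave it lying flat in its lane, do not lift it, and leave the shorter blank and the things around the ledge where they are.

Things in the scene. Friction and masses are not known exactly. Their poses are not given: they have to be found in the camera images.
- ledge: Fixed dark grey steel ledge on the bench, 175 mm wide (x), 340 mm long (y). Origin: centre of its footprint at bench level; y runs along the lanes to the open end, within 0.3 rad of world y. Lane floors 60 mm above the bench. Two lanes 80 mm wide, centred at x = -42.5 and +42.5 mm. Stop across both lanes at y = -170 mm, 5 mm thick, 30 mm above the floor; the end at y = +170 mm is open.
- open_end (a point): Middle of the ledge's open end, at lane floor height (ledge x = 0, y = 170 mm, z = 60 mm); axes as the ledge's. The lanes are bounded by three lips along the whole length, 5 mm thick and 10 mm above the lane floor, at ledge x = -85, 0 and +85 mm.
- long_plate: The longer aluminium blank, 70 mm wide (x), 150 mm long (y), 6 mm thick, about 0.17 kg, with four small dark hole marks; loose, flat in either lane, its y towards the open end within a few degrees. Origin: centre of its underside; z up. At the start its rear edge is at least 65 mm from the stop and its front edge is still on the ledge.
- long_plate_lead (a point): Middle of the long blank's front edge (plate y = 75 mm, half way up its thickness); axes as the plate's.
- short_plate: The shorter aluminium blank, 70 mm wide (its x), 105 mm long (its y), 6 mm thick, lying in the other lane; to be left alone. Origin: centre of its underside.
- grease_jar: Bystander: upright white jar with black cap, 64 mm across, 75 mm tall, on the bench beyond the open end (at least 70 mm from it). Origin: centre of its underside.
- cassette: Bystander: stepped steel bicycle sprocket cluster lying on the bench behind the stop, 99 mm across, 30 mm tall. Origin: centre of its underside.
- wrench: Bystander: steel wrench, 170 mm long, lying on the bench on the far side of the ledge. Origin: on its underside near its middle.
Not all that is in view belongs to the job. What is shaped like the long_plate but blue or red is not meant.

How it is judged (in metres and radians):
At the end, for the whole second after the job is handed in: The front edge of the long blank is 25 to 55 mm beyond the ledge's open end; the blank lies flat on its lane floor (within 3 mm and 0.05 rad), along the lane within 0.12 rad, at rest (y of long_plate_lead in the frame of open_end between 0.025 and 0.055 m and z of long_plate in the frame of open_end between -0.003 and 0.003 m and angle between long_plate's own z axis and vertical below 0.05 rad and angle between the y axis of long_plate and the y axis of ledge, either way round below 0.12 rad and linear speed of long_plate below 0.01 m/s); the robot touches nothing.
It fails at once if the long blank is lifted more than 12 mm off the lane floor (z of long_plate in the frame of open_end above 0.012 m).
It fails at once if the long blank tips or falls off the ledge (angle between long_plate's own z axis and vertical above 0.3 rad).
It fails at once if the short blank is moved more than 10 mm (distance of short_plate from where it was at the start of the episode above 0.01 m).
It fails at once if the jar, the sprocket cluster or the wrench is moved more than 15 mm (distance of any of grease_jar, cassette, wrench from where it was at the start of the episode above 0.015 m).
It also fails if it takes over 35 s, if anything falls off the work surface, if the arm or the gripper's body presses on something with over 40 N, if the wrist force passes 120 N, or if a joint passes its speed limit or range.

## Working session

There is one attempt and no reset: what is moved stays moved. The work goes in short steps, Python scripts to look and compute and a tool call to move; the robot and the scene stay as the last step left them, time stands still between calls to the robot, and variables do not carry over. Pictures are saved under pics/ and viewed, about 8 in all and at most 12, crops included, and the job is handed in when it is done.

Besides the shell and the picture viewer there is one more tool, called as name([rows], argument=value, ...), one row to a line, values as JSON. apply_moves: Moves the arm, as the interface text tells. Shifts and turns lie within -1 to 1; 1 stands for 0.04 m of shift or 5 degrees of turn. Its arguments: {"type":"object","properties":{"commands":{"type":"array"},"claw":{"type":"number"}},"required":["commands"]}

```bash
mkdir -p pics; cat > h.py <<'E'
import numpy as np, cv2, pickle
from cell import readout, eyes
def grab(n,f):
    d=eyes.get_image(n); pickle.dump(d,open(f+'.pkl','wb')); cv2.imwrite('pics/'+f+'.png',d['image'][:,:,::-1]); return d
def ray(d,uv,z):
    R,_=cv2.Rodrigues(np.array(d['rvec'],float)); t=np.array(d['tvec'],float).ravel(); K=np.array(d['mtx'])
    uv=np.atleast_2d(np.array(uv,float)); r=(np.linalg.inv(K)@np.c_[uv,np.ones(len(uv))].T).T@R
    c=-R.T@t; return c+r*((z-c[2])/r[:,2])[:,None]
E
python3 - <<'E'
from h import *
print(readout.read_state())
a=grab('top','top0');b=grab('scene','scene0')
E
cd pics; python3 -c "
import cv2,numpy as np
a=cv2.imread('top0.png');b=cv2.imread('scene0.png')
cv2.imwrite('both.png',cv2.resize(np.vstack([a,b]),None,fx=.78,fy=.78))"
```

```text
{'clock': 0.0, 'qpos': array([ 1.16517442,  0.62933709,  0.03844754,  1.51835349, -0.02698772,
        0.99630069, -0.02001801]), 'qd': array([-3.22643202e-04, -2.16852706e-03, -1.79218315e-05,  1.91501585e-03,
       -4.94730953e-04, -1.90703312e-04, -4.07386925e-04]), 'tau': array([-1.36157455e-04, -5.63412452e+01,  1.22622035e+00, -1.93450338e+01,
        1.10099983e-02,  1.06691674e-02, -3.23271586e-06]), 'eef_pos': array([ 216.4729951 , -612.23991442,  230.39969295]), 'tool_rot': array([-1.57083404,  0.00188005, -1.23098996]), 'force': array([-0.12928727,  0.2698977 ,  0.66513981]), 'torque': array([ 0.00278715,  0.02781049, -0.00519948]), 'width': 85.41218791229404}
```

View pics/top0.png

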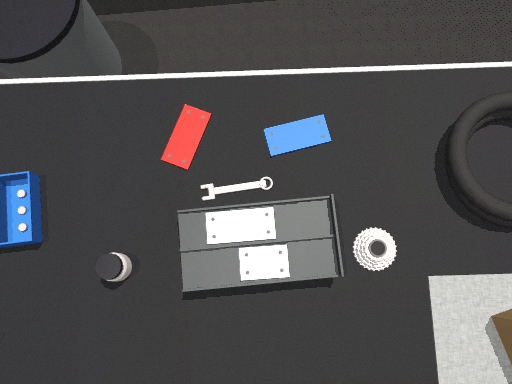

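View pics/scene0.png

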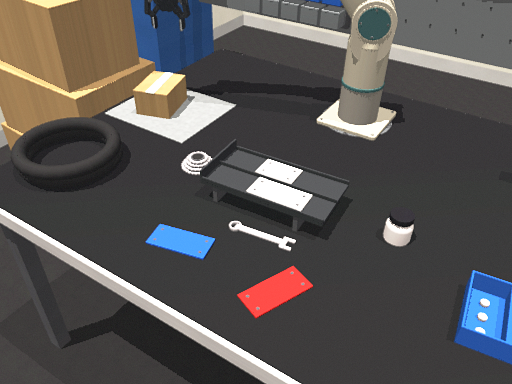

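In the top view, the ledge spans about (180–342, 197–290). Its stop is at the right (u≈337) and its open end at the left (u≈181).

Long-blank candidates:
- White plate at (240,225), about 70 px long
- White plate at (264,262), about 50 px long
- Red plate at (186,137)
- Blue plate at (297,135)

The white plate at (240,225) fits: it is aluminium, in a lane, and the longer of the two. I'll confirm that with a crop and measure.

```bash
python3 - <<'E'
from h import *
d=pickle.load(open('top0.pkl','rb')); im=d['image']
c=im[180:305,165:355]; cv2.imwrite('pics/crop.png',cv2.resize(c[:,:,::-1],None,fx=4,fy=4,interpolation=cv2.INTER_CUBIC))
m=(im.min(2)>150).astype(np.uint8)
for ct in cv2.findContours(m,0,2)[0]:
    if cv2.contourArea(ct)<600: continue
    r=cv2.minAreaRect(ct)
    if not(200<r[0][0]<300 and 200<r[0][1]<290): continue
    P=ray(d,ct[:,0].astype(float),66)[:,:2].astype(np.float32); R=cv2.minAreaRect(P)
    print(r,R); print(cv2.boxPoints(R).round(1))
# ledge rim estimates: lip top corners z=70, stop top z=90
print(ray(d,[[180,211],[184,291],[331,200],[338,277]],70).round(1))
print(ray(d,[[334,196],[342,276]],90).round(1))
E
```

```text
((263.3603820800781, 262.0456848144531), (32.9161376953125, 49.73044204711914), 85.91438293457031) ((488.897216796875, -18.83443832397461), (69.78624725341797, 106.22830200195312), 2.3565595149993896)
[[451.8  32.8]
 [456.2 -73.3]
 [525.9 -70.5]
 [521.6  35.7]]
((239.75341796875, 225.19039916992188), (31.98703384399414, 69.76685333251953), 85.15599822998047) ((569.7307739257812, 29.522445678710938), (69.93343353271484, 151.24526977539062), 3.102874517440796)
[[530.7 103.1]
 [538.9 -47.9]
 [608.7 -44.1]
 [600.6 106.9]]
[[ 604.2  159.3   70. ]
 [ 432.9  150.9   70. ]
 [ 618.1 -170.9   70. ]
 [ 452.6 -175.7   70. ]]
[[ 623.2 -174.4   90. ]
 [ 454.6 -180.6   90. ]]
```

View pics/crop.png

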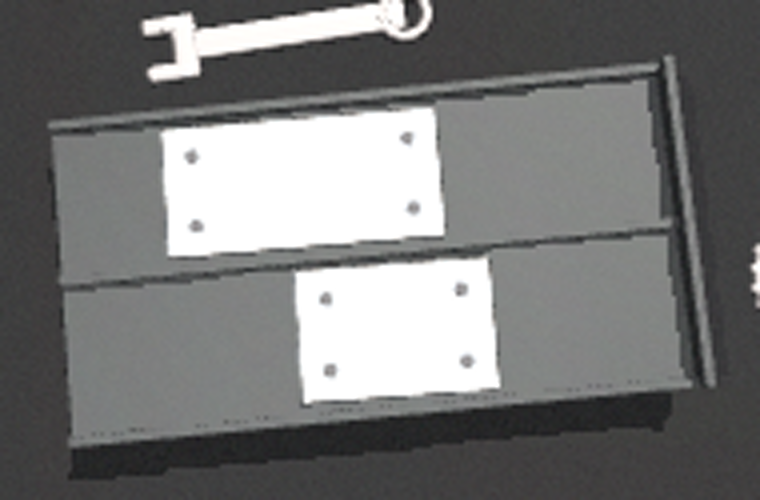

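The crop confirms it: the upper white plate, crop (165–440, 108–255), is the long blank, with four hole marks. The open end is at the left (crop u≈50–70) and the stop at the right (u≈670–710). Next I'll fit the ledge frame and plan the approach.

```bash
cat >> h.py <<'E'
def plan(tgt,yaw,n,s=None):
    """rows (tool units) that go straight to tgt and yaw in n rows"""
    s=s or readout.read_state(); p=np.array(s['eef_pos']); y0=s['tool_rot'][2]; d=(np.array(tgt)-p)/n; dy=(yaw-y0)/n
    print(p.round(1),np.array(s['tool_rot']).round(3),np.array(s['force']).round(1),s['clock'],s['width'])
    for i in range(n):
        y=y0+i*dy; print([round(v,2) for v in [(d[0]*np.cos(y)+d[1]*np.sin(y))/40,-d[2]/40,(-d[0]*np.sin(y)+d[1]*np.cos(y))/40]],'turn y',round(-np.degrees(dy)/5,2))
E
python3 - <<'E'
from h import *
d=pickle.load(open('top0.pkl','rb'))
cr=lambda *p:np.array(p)/4+[165,180]-.375
L=ray(d,cr((50,125),(62,288),(70,443),(655,67),(668,224)),70)[:,:2]; S=ray(d,cr((670,60),(711,383)),90)[:,:2]
print(L.round(1),S.round(1))
for a,b in((0,3),(1,4)): v=L[a]-L[b]; print('lip ang',np.arctan2(-v[0],v[1]))
v=L[0]-L[2]; print('end ang',np.arctan2(v[1],v[0]),np.linalg.norm(v)); v=S[0]-S[1]; print('stop',np.arctan2(v[1],v[0]),np.linalg.norm(v))
print('stop-mid',S.mean(0),'len',np.linalg.norm(L[[0,2]].mean(0)-S.mean(0)))
plan([573,-85,150],.054,18)
E
```

```text
[[ 604.6  165.6]
 [ 515.9  159. ]
 [ 434.3  154.8]
 [ 626.3 -165.6]
 [ 540.5 -167.5]] [[ 626.4 -170.6]
 [ 455.8 -181.5]]
lip ang 0.06531250027153936
lip ang 0.0749133116358721
end ang 0.06302854195248835 170.68290539847482
stop 0.06349059520752348 170.89760307949058
stop-mid [ 541.08651501 -176.03147939] len 336.930277350045
[ 216.5 -612.3  230.5] [-1.571  0.002 -1.231] [-0.5  0.6  0.1] 0.1 85.46297138234728
[np.float64(-0.53), np.float64(0.11), np.float64(0.71)] turn y -0.82
[np.float64(-0.47), np.float64(0.11), np.float64(0.75)] turn y -0.82
[np.float64(-0.42), np.float64(0.11), np.float64(0.78)] turn y -0.82
[np.float64(-0.36), np.float64(0.11), np.float64(0.81)] turn y -0.82
[np.float64(-0.3), np.float64(0.11), np.float64(0.83)] turn y -0.82
[np.float64(-0.24), np.float64(0.11), np.float64(0.85)] turn y -0.82
[np.float64(-0.18), np.float64(0.11), np.float64(0.86)] turn y -0.82
[np.float64(-0.12), np.float64(0.11), np.float64(0.88)] turn y -0.82
[np.float64(-0.06), np.float64(0.11), np.float64(0.88)] turn y -0.82
[np.float64(0.01), np.float64(0.11), np.float64(0.88)] turn y -0.82
[np.float64(0.07), np.float64(0.11), np.float64(0.88)] turn y -0.82
[np.float64(0.13), np.float64(0.11), np.float64(0.87)] turn y -0.82
[np.float64(0.19), np.float64(0.11), np.float64(0.86)] turn y -0.82
[np.float64(0.25), np.float64(0.11), np.float64(0.85)] turn y -0.82
[np.float64(0.31), np.float64(0.11), np.float64(0.83)] turn y -0.82
[np.float64(0.37), np.float64(0.11), np.float64(0.8)] turn y -0.82
[np.float64(0.43), np.float64(0.11), np.float64(0.77)] turn y -0.82
[np.float64(0.48), np.float64(0.11), np.float64(0.74)] turn y -0.82
```

apply_moves([
  [[-0.5,0.0,0.71,0,-0.82,0],[-0.47,0.0,0.75,0,-0.82,0],[-0.42,0.0,0.78,0,-0.82,0],[-0.36,0.05,0.81,0,-0.82,0],[-0.3,0.05,0.83,0,-0.82,0],[-0.24,0.1,0.85,0,-0.82,0],[-0.18,0.1,0.86,0,-0.82,0],[-0.12,0.1,0.88,0,-0.82,0]],
], claw=0)

```text
clock: 0.77
eef_pos: [370.7, -377.2, 209.6]
tool_rot: [-1.578, 0.005, -0.651]
force: [0.2, -0.1, -0.2]
width: -0.0
```

apply_moves([
  [[-0.06,0.1,0.88,0,-0.82,0],[0.01,0.1,0.88,0,-0.82,0],[0.07,0.1,0.88,0,-0.82,0],[0.13,0.1,0.87,0,-0.82,0],[0.19,0.1,0.86,0,-0.82,0],[0.25,0.1,0.85,0,-0.82,0],[0.31,0.1,0.83,0,-0.82,0],[0.37,0.1,0.8,0,-0.82,0]],
])

```text
clock: 1.43
eef_pos: [527.0, -126.8, 172.9]
tool_rot: [-1.573, 0.011, -0.051]
force: [-0.0, -0.2, 0.4]
width: -0.1
```

```bash
python3 -c "
from h import *
plan([577,-86,120],.06,7)"
```

```text
[ 527.  -126.8  172.9] [-1.573  0.011 -0.051] [-0.  -0.2  0.4] 1.4333 -0.1471139583543212
[np.float64(0.17), np.float64(0.19), np.float64(0.15)] turn y -0.18
[np.float64(0.17), np.float64(0.19), np.float64(0.15)] turn y -0.18
[np.float64(0.18), np.float64(0.19), np.float64(0.15)] turn y -0.18
[np.float64(0.18), np.float64(0.19), np.float64(0.15)] turn y -0.18
[np.float64(0.18), np.float64(0.19), np.float64(0.14)] turn y -0.18
[np.float64(0.18), np.float64(0.19), np.float64(0.14)] turn y -0.18
[np.float64(0.18), np.float64(0.19), np.float64(0.14)] turn y -0.18
```

apply_moves([
  [[0.18,0.19,0.15,0,-0.18,-0.02],[0.18,0.19,0.15,0,-0.18,-0.02],[0.18,0.19,0.15,0,-0.18,-0.02],[0.18,0.19,0.15,0,-0.18,-0.02],[0.18,0.19,0.15,0,-0.18,-0.02],[0.18,0.19,0.15,0,-0.18,0],[0.18,0.19,0.15,0,-0.18,0],[0,0,0,0,0,0]],
])

```text
clock: 2.1
eef_pos: [582.4, -75.4, 112.6]
tool_rot: [-1.569, 0.003, 0.077]
force: [0.4, -0.3, 0.3]
width: 0.1
```

```bash
python3 -c "
from h import *
plan([577,-86,72],.06,5); grab('top','top1')
im=cv2.imread('pics/top1.png')[170:310,150:360]; cv2.imwrite('pics/c1.png',cv2.resize(im,None,fx=3,fy=3))"
```

```text
[582.4 -75.4 112.6] [-1.569  0.003  0.077] [ 0.4 -0.3  0.3] 2.1 0.07107467209866802
[np.float64(-0.03), np.float64(0.2), np.float64(-0.05)] turn y 0.04
[np.float64(-0.03), np.float64(0.2), np.float64(-0.05)] turn y 0.04
[np.float64(-0.03), np.float64(0.2), np.float64(-0.05)] turn y 0.04
[np.float64(-0.03), np.float64(0.2), np.float64(-0.05)] turn y 0.04
[np.float64(-0.03), np.float64(0.2), np.float64(-0.05)] turn y 0.04
```

View pics/c1.png

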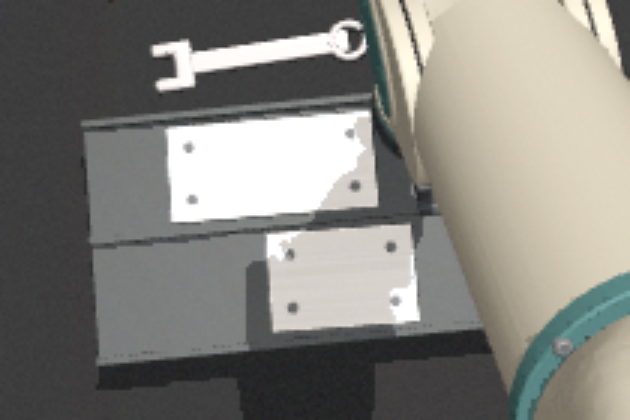

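The picture shows the long blank unmoved at crop (168–377, 112–222), with the arm covering the area behind its rear edge. The front edge and the open end stay visible. Descending behind the blank now.

apply_moves([
  [[-0.03,0.2,-0.06,0,0.04,0],[-0.03,0.2,-0.06,0,0.04,0],[-0.03,0.2,-0.06,0,0.04,0],[-0.03,0.2,-0.06,0,0.04,0],[0,0.15,0,0,0,0],[0,0,0,0,0,0]],
])

```text
clock: 2.65
eef_pos: [575.6, -91.2, 71.8]
tool_rot: [-1.572, 0.004, 0.055]
force: [0.3, 0.2, -0.3]
width: -0.0
```

```bash
python3 -c "
from h import *
plan([577,-86,63],.06,3); grab('wrist','w0');grab('scene','s1')"
```

```text
[575.6 -91.2  71.8] [-1.572  0.004  0.055] [ 0.3  0.2 -0.3] 2.65 -0.01088264505001308
[np.float64(0.01), np.float64(0.07), np.float64(0.04)] turn y -0.02
[np.float64(0.01), np.float64(0.07), np.float64(0.04)] turn y -0.02
[np.float64(0.01), np.float64(0.07), np.float64(0.04)] turn y -0.02
```

View pics/w0.png

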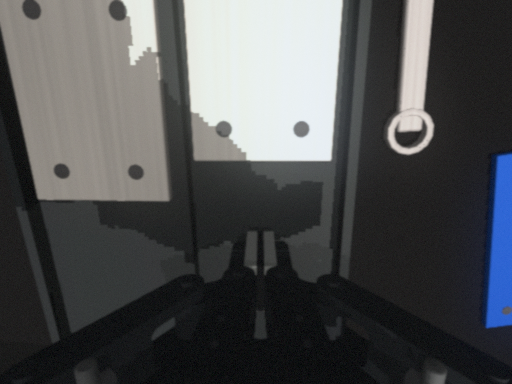

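The wrist view shows the fingertips at (260,235), in the long lane and centred on the blank's rear edge (193–331, 160). I'll lower to the floor and start pushing.

apply_moves([
  [[0,0.1,0,0,0,0],[0,0.08,0,0,0,0],[0,0,0,0,0,0]],
])

```text
clock: 3.0
eef_pos: [577.4, -90.6, 66.0]
tool_rot: [-1.573, 0.0, 0.056]
force: [-0.3, -0.6, -0.1]
width: 0.3
```

apply_moves([
  [[0,0,0.2,0,0,0],[0,0,0.2,0,0,0],[0,0,0.2,0,0,0],[0,0,0.2,0,0,0],[0,0,0.15,0,0,0],[0,0,0.15,0,0,0]],
])

```text
clock: 3.5
eef_pos: [575.4, -42.0, 66.6]
tool_rot: [-1.572, -0.001, 0.056]
force: [0.6, 0.4, -0.6]
width: -0.1
```

The TCP ended at z≈66, which is level with the blank's top, so I'll check before going further.

```bash
python3 -c "
from h import *
print(np.mean([readout.read_state()['eef_pos'] for _ in range(5)],0)); grab('wrist','w1');grab('top','t2')
s=readout.read_state();print(s['eef_pos'],s['force'])
im=cv2.imread('pics/w1.png')[100:300,120:400]; cv2.imwrite('pics/c2.png',cv2.resize(im,None,fx=2.5,fy=2.5))
d=pickle.load(open('t2.pkl','rb')); d0=pickle.load(open('top0.pkl','rb'))
for D in(d0,d):
  g=D['image'].min(2).astype(int); print([g[r,200:212].tolist() for r in (222,230)])"
```

```text
[575.38993704 -42.0223503   66.64723868]
[575.46706335 -40.82297847  66.66383834] [0.77631083 0.49859191 1.37649663]
[[122, 123, 125, 125, 126, 154, 255, 255, 255, 255, 255, 255], [122, 125, 124, 124, 125, 130, 194, 255, 255, 255, 255, 255]]
[[117, 117, 118, 115, 116, 144, 255, 255, 255, 255, 255, 255], [117, 116, 118, 118, 116, 122, 184, 255, 255, 255, 255, 255]]
```

View pics/c2.png

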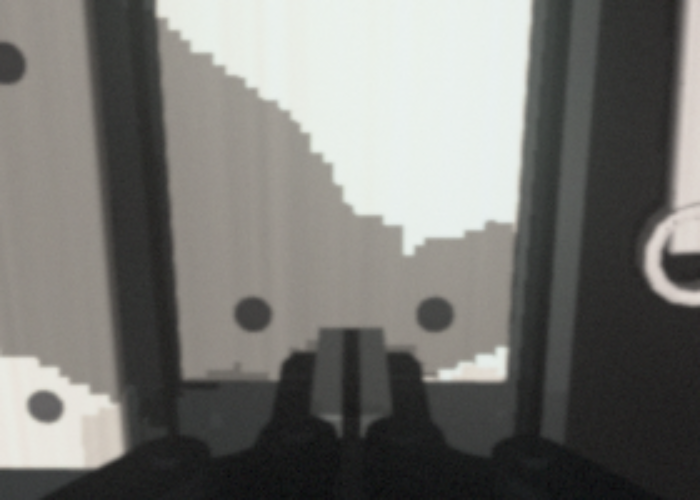

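The blank has not moved, and the fingertips are hovering over its rear edge. I'll back off, go lower and verify z before pushing again.

apply_moves([
  [[0,-0.02,-0.25,0,0,0],[0,0,-0.25,0,0,0],[0,0,-0.25,0,0,0],[0,0,-0.2,0,0,0],[0,0,0,0,0,0]],
])

```text
clock: 4.02
eef_pos: [577.8, -85.6, 67.6]
tool_rot: [-1.574, -0.001, 0.056]
force: [-0.7, -0.6, 0.2]
width: 0.2
```

apply_moves([
  [[0,0.06,0,0,0,0],[0,0.06,0,0,0,0],[0,0,0,0,0,0],[0,0,0,0,0,0]],
])

```text
clock: 4.35
eef_pos: [577.3, -88.4, 62.0]
tool_rot: [-1.574, -0.001, 0.051]
force: [0.2, 0.4, 0.6]
width: 0.2
```

apply_moves([
  [[0,0,0.2,0,0,0],[0,0,0.2,0,0,0],[0,0,0.15,0,0,0],[0,0,0,0,0,0]],
])

```text
clock: 4.68
eef_pos: [576.0, -62.0, 61.7]
tool_rot: [-1.573, -0.0, 0.053]
force: [-0.0, 0.4, 0.3]
width: 0.2
```

apply_moves([
  [[0,0,0.15,0,0,0],[0,0,0.15,0,0,0],[0,0,0.15,0,0,0],[0,0,0.15,0,0,0],[0,0,0,0,0,0]],
])

```text
clock: 5.1
eef_pos: [574.5, -33.9, 61.9]
tool_rot: [-1.573, -0.001, 0.056]
force: [0.2, -0.2, -0.8]
width: -0.1
```

```bash
cat >> h.py <<'E'
def front():
    d=grab('top','tf'); g=d['image'].min(2); m=(g>170).astype(np.uint8); m[:200]=0; m[245:]=0; m[:,:135]=0; m[:,290:]=0
    ct=max(cv2.findContours(m,0,2)[0],key=cv2.contourArea); P=ray(d,ct[:,0].astype(float),66)[:,:2]
    u=np.array([-np.sin(.064),np.cos(.064)]); a=(P-[519.8,161.0])@u; b=(P-[519.8,161.0])@[u[1],-u[0]]
    print('front',a.max(),np.percentile(a,95),'lateral',b.min(),b.max()); print(readout.read_state()['eef_pos'],readout.read_state()['force'])
E
python3 -c "
from h import *
front()"
```

```text
front -36.82483697481299 -38.624324589775654 lateral 6.8403191403440164 76.96961765220074
[574.60495483 -34.53161776  61.88822192] [ 0.55984462 -0.02632109 -0.27402662]
```

The blank is moving: its front edge is now about 37 mm short of the open end. Continuing.

apply_moves([
  [[0,0,0.2,0,0,0],[0,0,0.2,0,0,0],[0,0,0.2,0,0,0],[0,0,0.2,0,0,0],[0,0,0.15,0,0,0],[0,0,0,0,0,0]],
])

```text
clock: 5.65
eef_pos: [572.4, 6.0, 61.9]
tool_rot: [-1.574, -0.001, 0.054]
force: [-0.2, -0.5, 0.2]
width: 0.3
```

```bash
python3 -c "
from h import *
front()"
```

```text
front 2.508354533013134 0.6053941823595554 lateral 7.536193620633845 102.20656784780753
[572.46919573   5.45701485  61.86984929] [ 0.60632976  0.51786411 -0.210555  ]
```

apply_moves([
  [[0,0,0.2,0,0,0],[0,0,0.2,0,0,0],[0,0,0.15,0,0,0],[0,0,0.12,0,0,0],[0,0,0,0,0,0]],
])

```text
clock: 6.12
eef_pos: [570.9, 33.9, 61.7]
tool_rot: [-1.575, -0.001, 0.053]
force: [-0.9, 0.5, 0.2]
width: -0.1
```

```bash
python3 -c "
from h import *
front()
im=cv2.imread('pics/tf.png')[170:310,120:330]; cv2.imwrite('pics/c3.png',cv2.resize(im,None,fx=3.5,fy=3.5))"
```

```text
front 30.618086405702662 29.368514458132577 lateral 7.8256575216433015 106.84012975034167
[570.95395404  33.42047854  61.74766124] [0.30820517 0.29645915 0.47394184]
```

View pics/c3.png

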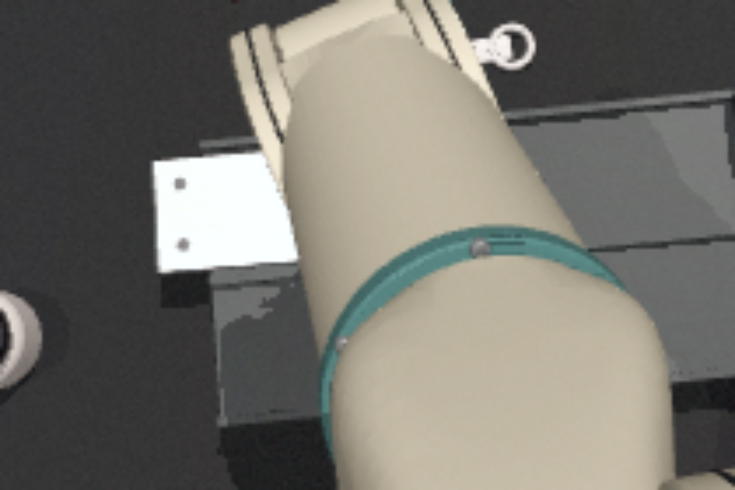

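The front edge is at crop u≈155 and the ledge end at u≈207, so about 30 mm sticks out, agreeing with the measured 30.6 mm. One small last push, then back off and lift.

apply_moves([
  [[0,0,0.12,0,0,0],[0,0,0.08,0,0,0],[0,0,0,0,0,0],[0,0,0,0,0,0]],
])

```text
clock: 6.5
eef_pos: [570.4, 41.3, 61.6]
tool_rot: [-1.576, -0.0, 0.051]
force: [1.0, -0.7, 1.0]
width: -0.3
```

apply_moves([
  [[0,0,-0.3,0,0,0],[0,0,-0.3,0,0,0],[0,0,-0.3,0,0,0],[0,-0.5,-0.2,0,0,0],[0,-0.8,0,0,0,0],[0,-0.8,0,0,0,0],[0,-0.8,-0.8,0,0,0],[0,-0.5,-0.8,0,0,0]],
])

```text
clock: 7.17
eef_pos: [571.5, -68.3, 193.5]
tool_rot: [-1.573, 0.013, 0.055]
force: [1.5, -0.4, 0.5]
width: -0.3
```

apply_moves([
  [[0,0,-0.9,0,0,0],[0,0,-0.9,0,0,0],[0,0,-0.9,0,0,0],[0,0,-0.9,0,0,0],[0,0,-0.9,0,0,0],[0,0,-0.9,0,0,0],[0,0,0,0,0,0],[0,0,0,0,0,0]],
])

```text
clock: 7.83
eef_pos: [577.4, -320.4, 202.5]
tool_rot: [-1.586, 0.003, 0.031]
force: [0.2, 2.0, -0.1]
width: 0.1
```

```bash
python3 -c "
from h import *
front()
im=cv2.imread('pics/tf.png')[170:310,90:330]; cv2.imwrite('pics/c4.png',cv2.resize(im,None,fx=3,fy=3))
d=pickle.load(open('tf.pkl','rb')); d0=pickle.load(open('top0.pkl','rb'))
for D in(d0,d):
  m=(D['image'].min(2)>150).astype(np.uint8)
  for ct in cv2.findContours(m,0,2)[0]:
    if cv2.contourArea(ct)<150: continue
    R=cv2.minAreaRect(ray(D,ct[:,0].astype(float),66)[:,:2].astype(np.float32))
    if 400<R[0][0]<700 and -350<R[0][1]<350: print(np.round(R[0],1),np.round(R[1],1),round(R[2],1))
  print()"
```

```text
front 38.53620802400523 36.95440160495576 lateral 7.246761870883641 78.18955957727083
[ 576.39025012 -322.34975829  202.36457795] [-0.0725717  -2.67255582  0.31758324]
[488.9 -18.8] [ 69.8 106.2] 2.4
[ 510.6 -258.1] [91.6 91.7] 76.7
[569.7  29.5] [ 69.9 151.2] 3.1
[655.5  34.6] [ 34.8 158.5] 7.8

[488.8 -18.8] [ 69.9 106.2] 2.4
[ 511.9 -258.2] [92.4 89.7] 88.2
[564.8 127.3] [ 69.9 149.9] 3.0
[655.9  34.9] [ 35.2 158.9] 8.1
```

View pics/c4.png

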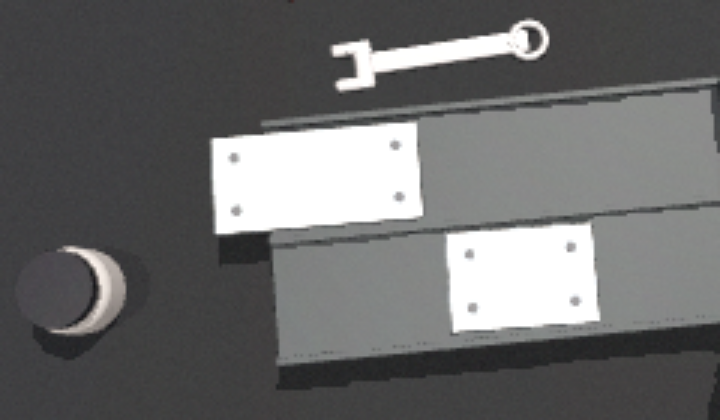

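The blank lies in its lane with about 38 mm past the open end: its front edge is at crop u≈213 and the ledge end at u≈267. Nothing else has moved and the arm is clear, so I'm handing in.

```bash
python3 -c "
from cell import finish_job,readout
print(readout.read_state()['qd'].round(3)); print(finish_job())"
```

```text
[-0.032 -0.01  -0.005  0.022  0.003  0.001 -0.01 ]
the job is handed in; nothing more can be done
None
```

I pushed the long blank along its lane with closed fingertips until about 38 mm of it stuck out past the open end. I then backed the arm off and handed in the job at about 8 s; no verdict was reported.

- **First push:** It passed just over the blank without touching it, because the tip was at z≈66 mm. I backed off, lowered to 62 mm and pushed again.
- **Overhang:** The last top view gives 37–38.5 mm, against the allowed 25–55 mm. My hand-picked ledge edges could be off by a few mm.
- **Alignment:** The blank lies along the lane, within about 0.01 rad. It looks flat in the top view, but I did not measure its height or tilt.
- **Other things:** The short blank and wrench shifted less than 1 mm between the first and last top views. The sprocket cluster read about 1.3 mm, probably from changed lighting. I checked the jar only by eye.
- **Robot:** The arm was clear of everything, but its joints still read up to 0.03 rad/s when I handed in.

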